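Scrub the coral glass with the bottle brush

ROBOT

A 6-joint arm with a two-finger parallel gripper is mounted at the origin on a cart in front of the work surface, level with it; the furniture and walls round the work are solid. World frame = base frame: x ahead of the robot, y to its left, z up, the work surface at z = 0. Lengths are in mm, angles in rad, forces in N, time in s.
With the tool pointing down it reaches from about 275 to 750 mm from the base axis. Payload 10.2 kg.
Tool frame: the origin (TCP) lies midway between the tips of the shut fingers; the grasp point (between the pads) lies 19 mm behind it; z points along the fingers, y is the direction in which the jaws open and shut (so a half turn about z gives the same grasp; the last joint's range is limited). The gripper opens to 85 mm and grips with 20 to 120 N. Pads are 22 mm wide; open, the fingers measure 114 mm over their backs; the gripper's body (76 mm by 85 mm) begins 54 mm behind the grasp point. The pads swing forward as they close: fully open they stand 13 mm farther back than shut.
Start: joints at [-1.336, 0.313, 1.498, -0, 1.331, -0.223], TCP at [232.026, -470.951, 231.294] pointing down, gripper open.
Joint ranges: [-2.94, 2.94], [-0.97, 2.17], [0.19, 2.56], [-1.23, 4.37], [0.02, 3.11], [-2.88, 2.88]. Speed limits (rad/s): [2.39, 2.39, 3.01, 3.14, 3.14, 3.14].

INTERFACE

Orientations are given as a unit quaternion [w, x, y, z].
In Python, from rig import sense, optics, ctrl gives the robot as it stands.
- The arm moves only by the tool play_rows, never from a script. Its argument "plan" is a list of rows, each a list of 7 numbers: the shift along the world's x, y, z in mm, then the turn, a rotation vector about the world's x, y, z in rad, then the opening, from -1 (shut) to 1 (fully open), so that 0 is half open. A call has 1 to 5 rows; each row shifts and turns the pose as measured when the row begins; what a row does not reach is not made up. A row lasts 1/12 s, in which the tool goes at most 41.7 mm and 7.16 degrees, less where a joint would pass 70% of its speed; a pose out of reach is approached as far as the arm can. A call is refused whole if a number of a shift passes 41.7 or a number of a turn 0.125, either way. A call with a gripper value outside its range is refused whole. The fingers move at their own pace and stop on an object; "grip_force" is the grip in N (left out, the last holds). Time passes only in rows, so rows that do not move let the fingers close. It gives the time, the measured TCP pose, the force and the opening at its end, in the units of the state.
- sense(): the state, without advancing time (a new reading comes with each control period).
- optics.capture(name): name is "scene" or "top" or "wrist"; returns a dict with "img" (480x640x3 uint8, blue, green, red), "fx", "fy", "cx", "cy" (pixels), "dist" ([k1, k2, p1, p2, k3] as OpenCV has them; the pictures are not rectified), "world_to_cam" (4x4, takes a point from world to camera coordinates). Camera axes: x right, y up, looking along -z (the intrinsics and any distortion apply to the point x, -y, -z); pixel columns grow to the right and rows downward; lengths in mm; the calibration is good to about 2 mm. A picture is of the moment at which its call begins. There is no depth.
- ctrl.finish_job(): hands the job in, once; it reports no verdict.
The state is a dict: "time_s": time; "joints": joint angles; "dq": joint speeds; "tau": joint torques, N m; "eef_pos": TCP position; "ee_rot": TCP orientation; "force": force on the tool from outside, world axes, zero at the start; "wrist_torque": the same for the moment, N m; "grip_width": opening from 0.0 (shut) to 1.0 (fully open).
Only numpy, scipy, OpenCV 4.12 (cv2) and the standard library are available. Lean on these libraries where they do the work, as an engineer would, in place of code of your own. Each camera call takes 0.05 s, during which the arm holds its last target. There are 200 camera calls.

TASK

Take the bottle brush out of its blue holder and scrub the inside of the coral glass: push the brush down to the bottom, draw it up until its lower end is at the rim, and push it down to the bottom a second time. Then stand the brush back in its holder, bristles down, and let go. Leave both glasses standing where they are; the green glass and the mug need no washing.

Things in the scene. Friction and masses are not known exactly. Their poses are not given: they have to be found in the camera images.
- brush_center (a point): bottle brush, red handle, white bristles, 230 mm long, about 90 g, standing bristles down in the holder. The point is its centre: bristle end 115 mm below, top of the handle 115 mm above. z points up along its axis. Bristle head: stiff, 36 mm across, lowest 70 mm. Handle: round, 22 mm thick, even from 37 to 107 mm above the centre; grip it from above about 80 mm above the centre, at any yaw
- brush_holder: blue flared ceramic cup that holds the brush, 80 mm tall, fast to the worktop. Origin at the centre of its underside, z up. Inner floor 6 mm above the origin; bore about 44 mm wide at its narrowest (50 mm up), flaring to 68 mm at the rim. The brush stands in it with its bristle end on the floor
- coral_glass: coral (pink-orange) clear drinking glass, 81 mm across, 98 mm tall, about 200 g, loose on the worktop, empty and open at the top. Origin at the centre of its underside, z up. Inner floor 11 mm above the origin; inside about 68 mm wide, 60 mm near the floor. This is the glass to scrub
- green_glass: green clear drinking glass, 80 mm across, 116 mm tall, loose, a bystander. Origin at the centre of its underside, z up. A white patterned mug, 98 mm tall, also stands nearby
Things that resemble listed ones, but are neither listed nor needed, are in the scene too. What is shaped like the brush_holder but red is not meant.

How it is judged (in metres and radians):
On the way, in this order (a step that is already met when the one before it is completed fails the run):
1. the brush is pushed down to the bottom of the coral glass (horizontal distance between brush_center and coral_glass below 0.03 m and angle between brush_center's own z axis and vertical below 0.25 rad and z of brush_center in the frame of coral_glass below 0.15 m), for 0.1 s.
2. it is drawn up until its lower end is near the rim of the coral glass (horizontal distance between brush_center and coral_glass below 0.03 m and angle between brush_center's own z axis and vertical below 0.25 rad and z of brush_center in the frame of coral_glass between 0.185 and 0.235 m), for 0.05 s.
3. it is pushed down to the bottom of the coral glass again (all of step 1), for 0.1 s.
At the end, for the whole second after the job is handed in: the brush stands bristles down in its holder, within 11 degrees of upright, its bristle end within 15 mm of the holder's floor; the coral glass stands upright within 50 mm and the green glass within 30 mm of where they were (horizontal distance between brush_center and brush_holder below 0.03 m and z of brush_center in the frame of brush_holder between 0.1 and 0.136 m and angle between brush_center's own z axis and vertical below 0.2 rad and angle between each of coral_glass, green_glass's own z axis and vertical below 0.15 rad and distance of coral_glass from where it was at the start of the episode below 0.05 m and distance of green_glass from where it was at the start of the episode below 0.03 m); the robot touches nothing.
It fails at once if the coral glass is knocked over or shoved more than 50 mm (angle between coral_glass's own z axis and vertical above 0.35 rad or distance of coral_glass from where it was at the start of the episode above 0.05 m).
It fails at once if the green glass is knocked over or shoved more than 30 mm (angle between green_glass's own z axis and vertical above 0.35 rad or distance of green_glass from where it was at the start of the episode above 0.03 m).
It also fails if it takes over 56 s, if anything falls off the work surface, if the arm or the gripper's body presses on something with over 40 N, if the wrist force passes 120 N, or if a joint passes its speed limit or range.

## Working session

There is one attempt and no reset: what is moved stays moved. The work goes in short steps, Python scripts to look and compute and a tool call to move; the robot and the scene stay as the last step left them, time stands still between calls to the robot, and variables do not carry over. Pictures are saved under pics/ and viewed, about 8 in all and at most 12, crops included, and the job is handed in when it is done.

Besides the shell and the picture viewer there is one more tool, called after "Emit:" by a JSON object that holds its "name" and its "arguments", one argument or row to a line. play_rows: Moves the arm, as the interface text tells. Its arguments: {"type":"object","properties":{"plan":{"type":"array"},"grip_force":{"type":"number"}},"required":["plan"]}

```bash
mkdir -p pics; python3 - <<'E'
from rig import sense,optics
import cv2,numpy as np
s=sense();print(s['time_s'],s['eef_pos'],s['ee_rot'],s['grip_width'])
for n in("scene","top"):
    c=optics.capture(n);cv2.imwrite(f"pics/{n}0.png",c["img"]);print(n,c["fx"],c["cx"],c["cy"],c["dist"],np.round(c["world_to_cam"],3).tolist())
E
```

```text
0.0 [ 231.97133565 -470.70127262  230.73295763] [-6.30430130e-04  9.73916099e-01  2.26907544e-01 -9.11705858e-06] 1.0046348878421731
scene 458.587047798025 322.9015118956812 233.94259464193908 [-0.0760216  0.         0.         0.         0.       ] [[-0.731, -0.682, 0.017, 398.04], [0.37, -0.375, 0.85, -268.771], [-0.574, 0.627, 0.527, -776.073], [0.0, 0.0, 0.0, 1.0]]
top 560.7161099545789 321.03964015751455 236.52166560436925 [-0.08300122  0.          0.          0.          0.        ] [[-0.028, -1.0, 0.003, 7.843], [0.999, -0.028, 0.045, -511.587], [-0.045, 0.004, 0.999, -1280.374], [0.0, 0.0, 0.0, 1.0]]
```

View pics/scene0.png

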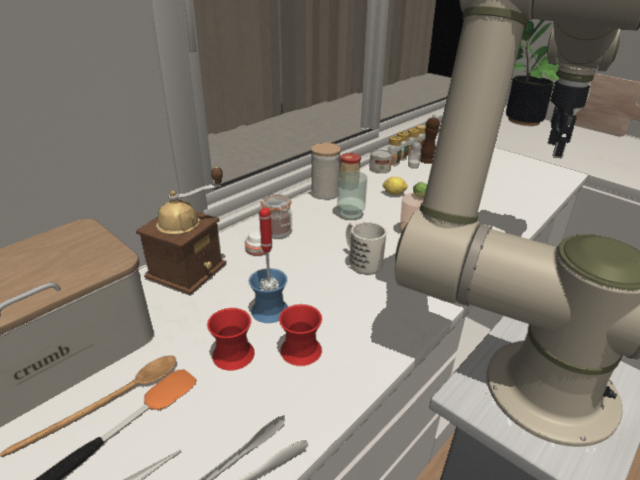

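View pics/top0.png

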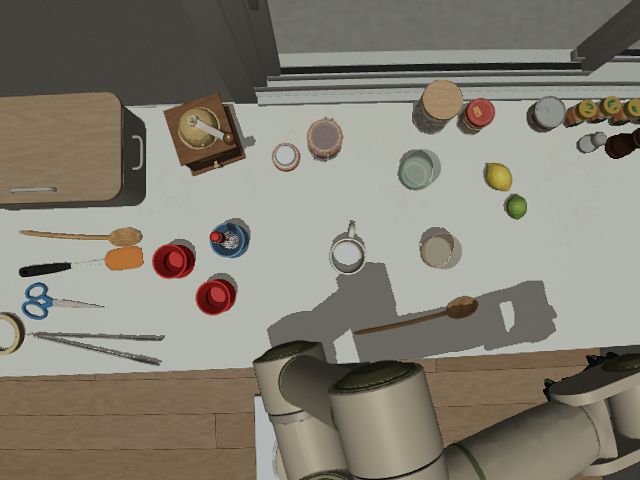

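The scene view shows the brush (red handle, ~265,230) in the blue holder (268,295), with the coral glass partly hidden at (413,210). In the top view the handle tip is at about (217,238), the holder at (229,239), the coral glass at (437,250), the green glass at (418,170) and the mug at (348,255). I'll measure these next.

```bash
cat > h.py <<'E'
import cv2,numpy as np
from rig import sense,optics
def ray(c,p):
    K=np.array([[c["fx"],0,c["cx"]],[0,c["fy"],c["cy"]],[0,0,1]])
    u=cv2.undistortPoints(np.array([[p]],float),K,np.array(c["dist"],float))[0,0]
    T=np.array(c["world_to_cam"]);R=T[:3,:3]
    d=R.T@np.array([u[0],-u[1],-1]);return -R.T@T[:3,3],d/np.linalg.norm(d)
def onz(c,p,z):
    o,d=ray(c,p);return o+d*(z-o[2])/d[2]
def tri(c1,p1,c2,p2):
    o,d=ray(c1,p1);q,e=ray(c2,p2)
    t=np.linalg.lstsq(np.c_[d,-e],q-o,rcond=None)[0]
    a=o+t[0]*d;b=q+t[1]*e;return (a+b)/2,np.linalg.norm(a-b)
def proj(c,P):
    K=np.array([[c["fx"],0,c["cx"]],[0,c["fy"],c["cy"]],[0,0,1]])
    T=np.array(c["world_to_cam"]);x=T[:3,:3]@np.array(P,float)+T[:3,3]
    return cv2.projectPoints(np.array([[x[0],-x[1],-x[2]]]),np.zeros(3),np.zeros(3),K,np.array(c["dist"],float))[0].ravel()
def blobs(img,lo,hi,amin=30):
    h=cv2.cvtColor(img,cv2.COLOR_BGR2HSV);m=cv2.inRange(h,lo,hi)
    n,l,s,cc=cv2.connectedComponentsWithStats(m)
    return m,l,[(i,s[i].tolist(),cc[i].round(1).tolist()) for i in range(1,n) if s[i][4]>amin]
E
python3 - <<'E'
from h import *
C={n:optics.capture(n) for n in("scene","top")}
for n,c in C.items():
    print(n,ray(c,(c["cx"],c["cy"]))[0].round())
    print(" blue",[b[1:] for b in blobs(c["img"],(100,110,50),(115,255,255))[2]])
    print(" red",[b[1:] for b in blobs(c["img"],(0,190,70),(3,255,255))[2]],[b[1:] for b in blobs(c["img"],(176,190,70),(180,255,255))[2]])
t=C["top"];s=C["scene"]
print("coral rim",onz(t,(437,247),98),"green",onz(t,(417,168),116),"mug",onz(t,(348,255),98),"holder rim",onz(t,(229,238),80))
for n,P in(("coral",onz(t,(437,247),98)),("green",onz(t,(417,168),116))): print(n,proj(s,P),proj(s,[*P[:2],0]))
a=cv2.resize(t["img"][120:290,180:480],None,fx=2.6,fy=2.6,interpolation=cv2.INTER_CUBIC)
cv2.imwrite("pics/topc.png",a)
b=cv2.resize(s["img"][140:340,220:440],None,fx=2.7,fy=2.7,interpolation=cv2.INTER_CUBIC)
cv2.imwrite("pics/scc.png",b)
E
```

```text
scene [-55. 658. 630.]
 blue []
 red [] []
top [ 454.   -2. 1302.]
 blue [([226, 224, 14, 10, 51], [232.1, 228.0]), ([241, 229, 7, 26, 54], [245.1, 240.9]), ([210, 234, 32, 22, 142], [226.4, 247.5]), ([22, 283, 30, 36, 386], [37.6, 301.1])]
 red [([210, 232, 10, 10, 56], [214.6, 236.1]), ([153, 245, 42, 33, 771], [171.8, 261.3]), ([197, 279, 38, 36, 739], [214.5, 297.1])] []
coral rim [ 478.01377875 -255.70389493   98.        ] green [ 647.68259406 -215.54963722  116.        ] mug [466.37052904 -63.095683    98.        ] holder rim [510.99045176 194.73515654  80.        ]
coral [411.58961083 199.50136958] [407.23442547 232.41441114]
green [350.57063361 177.57698359] [348.57021846 215.43617597]
```

View pics/topc.png

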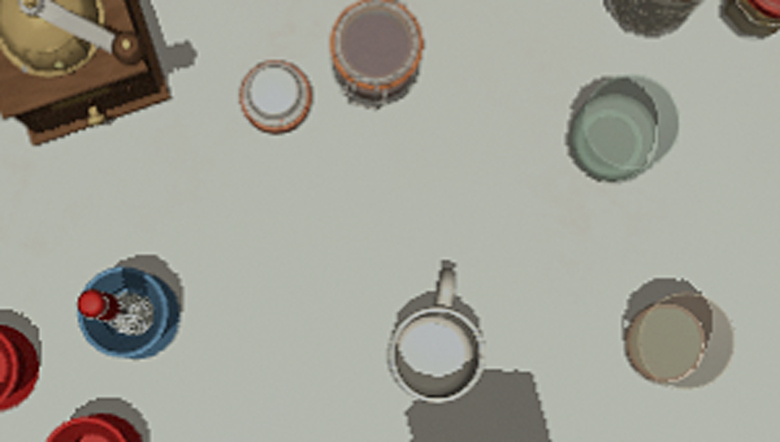

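View pics/scc.png

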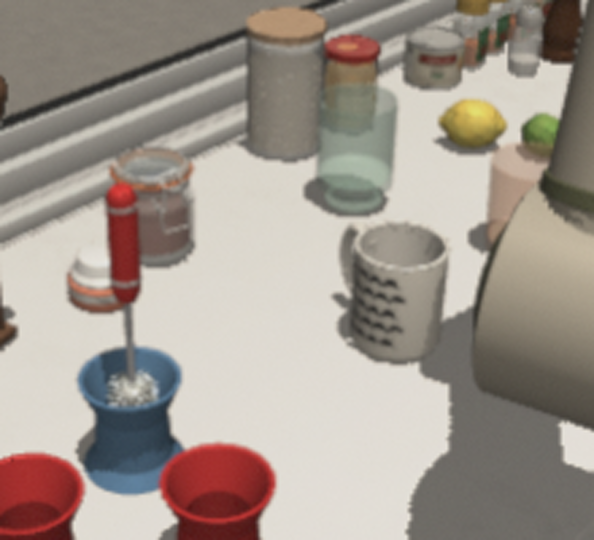

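The top crop shows each glass's rim circle displaced outward from its base: coral rim centre about (443,251), green about (423,168) in full-frame pixels. The scene crop puts the handle top at about (264.5,210) and the blue rim centre at about (268,280).

```bash
python3 - <<'E'
from h import *
t=optics.capture("top");s=optics.capture("scene");w=optics.capture("wrist")
np.set_printoptions(precision=1,suppress=True)
print("handle top",tri(t,(215.4,236.8),s,(264.4,209.6)))
print("holder rim",tri(t,(229.6,240),s,(268.1,279.6)))
print("bristle bottom-ish", onz(t,(231,241),75))
print("coral",onz(t,(443.5,250.8),98),"green",onz(t,(423,167.7),116))
T=np.array(w["world_to_cam"]);o,d=ray(w,(w["cx"],w["cy"]));print("wrist cam",o,d,"up",T[1,:3],w["fx"],"tcp",sense()["eef_pos"])
print("TCP in img",proj(w,sense()["eef_pos"]))
E
```

```text
handle top (array([507.7, 197.1, 233.2]), np.float64(2.6438774098732756))
holder rim (array([508.5, 196. ,  74.7]), np.float64(4.704437929567489))
bristle bottom-ish [504.5 191.3  75. ]
coral [ 469.4 -269.5   98. ] green [ 648.  -228.5  116. ]
wrist cam [ 291.6 -440.2  372.7] [-0.2 -0.1 -1. ] up [ 0.9  0.4 -0.3] 333.1114756436128 tcp [ 232.  -470.9  231.2]
TCP in img [319.5 299. ]
```

Emit:
{"name": "play_rows", "arguments": {
  "plan": [
    [35,28,12,0,0,0,1],
    [35,28,12,0,0,0,1],
    [35,28,12,0,0,0,1],
    [35,28,12,0,0,0,1],
    [30,28,12,0,0,0,1]
  ]
}}

```text
time_s: 0.77
eef_pos: [387.6, -340.4, 285.3]
ee_rot: [-0.003, 0.975, 0.221, -0.001]
force: [0.3, -0.6, -0.5]
grip_width: 1.002
```

```bash
python3 - <<'E'
from h import *
np.set_printoptions(precision=1,suppress=True)
w=optics.capture("wrist");print(sense()["eef_pos"],sense()["time_s"])
cv2.imwrite("pics/w1.png",w["img"])
for P in([469,-269,98],[478,-256,98],[469,-269,0]):print(proj(w,P))
import pickle;pickle.dump(w,open("w1.pkl","wb"))
s=optics.capture("scene");cv2.imwrite("pics/s1.png",s["img"])
E
```

```text
[ 392.  -336.4  288. ] 0.8167
[287.2 107.1]
[278.2  91. ]
[294.5 116.8]
```

View pics/w1.png

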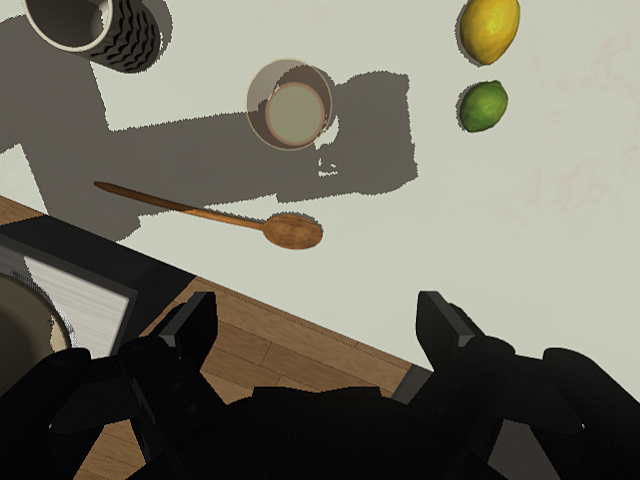

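The coral glass's rim ellipse is centred at about (290,104) and its inner floor at (295,114). This agrees with the estimate of (469,-269). I'll go on to the brush.

```bash
python3 - <<'E'
from h import *
import pickle
np.set_printoptions(precision=1,suppress=True)
w=pickle.load(open("w1.pkl","rb"))
t=optics.capture("top")
print(onz(w,(289.5,104),98),onz(w,(295,114),11),"tri rim",tri(w,(289.5,104),t,(443.5,250.8)))
E
```

```text
[ 472.3 -269.9   98. ] [ 471.5 -269.3   11. ] tri rim (array([ 470.8, -269.7,   98.5]), np.float64(2.934086551029099))
```

Emit:
{"name": "play_rows", "arguments": {
  "plan": [
    [8,41,5,0,0,0,1],
    [8,41,5,0,0,0,1],
    [8,41,5,0,0,0,1],
    [8,41,5,0,0,0,1],
    [8,41,5,0,0,0,1]
  ]
}}

```text
time_s: 1.33
eef_pos: [423.1, -140.6, 306.2]
ee_rot: [-0.004, 0.977, 0.215, -0.004]
force: [1.3, 0.1, 0.5]
grip_width: 1.002
```

Emit:
{"name": "play_rows", "arguments": {
  "plan": [
    [8,41,0,0,0,0,1],
    [8,41,0,0,0,0,1],
    [8,41,0,0,0,0,1],
    [8,41,0,0,0,0,1],
    [8,41,0,0,0,0,1]
  ]
}}

```text
time_s: 1.75
eef_pos: [461.0, 64.4, 305.8]
ee_rot: [-0.003, 0.978, 0.21, -0.004]
force: [0.6, -1.3, -0.1]
grip_width: 1.001
```

```bash
python3 - <<'E'
from h import *
import pickle
np.set_printoptions(precision=1,suppress=True)
w=optics.capture("wrist");s=sense();print(s["eef_pos"],proj(w,[508,197,235]),proj(w,[508,197,80]))
pickle.dump(w,open("w2.pkl","wb"))
x,y=proj(w,[508,197,150]).astype(int);print(x,y)
x0,y0=max(0,x-130),max(0,y-100)
cv2.imwrite("pics/w2.png",cv2.resize(w["img"][y0:y0+200,x0:x0+260],None,fx=3,fy=3));print(x0,y0)
for m in blobs(w["img"],(0,170,60),(5,255,255))[2]:print(m)
E
```

```text
[461.2  70.5 305.6] [148.2  95. ] [221.9 117.2]
198 110
68 10
(1, [51, 61, 117, 80, 5219], [103.3, 100.0])
(6, [119, 170, 91, 72, 3730], [159.6, 205.4])
```

View pics/w2.png

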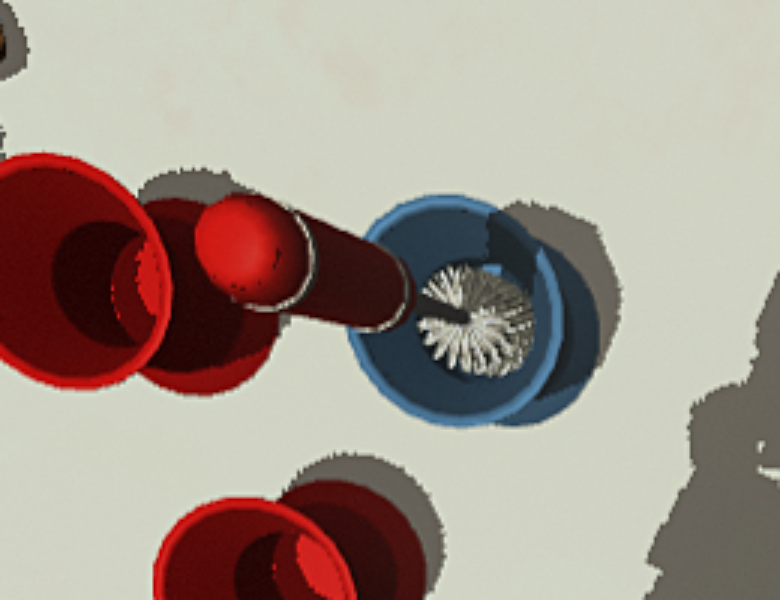

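The crop shows the handle's dome at about (151,93) full-frame and the holder rim centre at about (220,113.5). The bristles are roughly central in the holder.

```bash
python3 - <<'E'
from h import *
import pickle
np.set_printoptions(precision=1,suppress=True)
w=pickle.load(open("w2.pkl","rb"));t=optics.capture("top");s=optics.capture("scene")
f=lambda x,y:(x/3+68,y/3+10)
print("top",onz(w,f(248,248),232),tri(w,f(248,248),s,(264.4,209.6)))
print("ring",onz(w,f(262,253),228),"low ring",onz(w,f(365,291),158))
print("rim",onz(w,f(456,310.5),80),tri(w,f(456,310.5),s,(268.1,279.6)))
print("bristle top",onz(w,f(470,318),76))
E
```

```text
top [509.7 197.5 232. ] (array([509.7, 197.2, 232.7]), np.float64(0.044893515820532956))
ring [509.7 196.6 228. ] low ring [507.7 201.5 158. ]
rim [510.6 200.1  80. ] (array([509.5, 200. ,  76.9]), np.float64(2.7964191710980373))
bristle top [510.1 195.9  76. ]
```

Emit:
{"name": "play_rows", "arguments": {
  "plan": [
    [12,32,0,0,0,0,1],
    [12,32,0,0,0,0,1],
    [12,32,0,0,0,0,1],
    [12,30,0,0,0,0,1],
    [0,0,0,0,0,0,1]
  ]
}}

```text
time_s: 2.32
eef_pos: [512.3, 185.0, 303.6]
ee_rot: [-0.002, 0.979, 0.205, -0.006]
force: [-0.5, 0.9, -0.4]
grip_width: 0.999
```

Emit:
{"name": "play_rows", "arguments": {
  "plan": [
    [0,5,0,0,0,0,1],
    [0,0,0,0,0,0,1]
  ]
}}

```text
time_s: 2.48
eef_pos: [513.3, 187.3, 302.3]
ee_rot: [-0.002, 0.979, 0.204, -0.007]
force: [-0.3, -0.5, 0.4]
grip_width: 1.001
```

Emit:
{"name": "play_rows", "arguments": {
  "plan": [
    [-4,12,0,0,0,0,1],
    [-2,3,-20,0,0,0,1],
    [0,2,-25,0,0,0,1]
  ]
}}

```text
time_s: 2.73
eef_pos: [508.7, 201.5, 260.7]
ee_rot: [-0.001, 0.98, 0.2, -0.003]
force: [0.1, 0.3, -0.4]
grip_width: 0.998
```

Emit:
{"name": "play_rows", "arguments": {
  "plan": [
    [1,-4,-20,0,0,0,1],
    [0,-1,-20,0,0,0,1],
    [0,0,-20,0,0,0,1],
    [0,0,-12,0,0,0,1],
    [0,0,0,0,0,0,1]
  ]
}}

```text
time_s: 3.15
eef_pos: [506.4, 193.1, 183.1]
ee_rot: [-0.001, 0.98, 0.197, -0.005]
force: [0.3, -0.9, -0.7]
grip_width: 0.998
```

Emit:
{"name": "play_rows", "arguments": {
  "plan": [
    [3,4,0,0,0,0,1],
    [0,1,0,0,0,0,0.3],
    [0,0,0,0,0,0,-0.2],
    [0,0,0,0,0,0,-0.3]
  ],
  "grip_force": 50
}}

```text
time_s: 3.48
eef_pos: [510.3, 197.7, 186.2]
ee_rot: [-0.001, 0.981, 0.196, -0.003]
force: [0.3, -0.1, 0.5]
grip_width: 0.603
```

Emit:
{"name": "play_rows", "arguments": {
  "plan": [
    [0,0,-2,0,0,0,-1],
    [0,0,0,0,0,0,-1],
    [0,0,0,0,0,0,-1],
    [0,0,0,0,0,0,-1],
    [0,0,0,0,0,0,-1]
  ],
  "grip_force": 50
}}

```text
time_s: 3.9
eef_pos: [510.8, 197.9, 185.7]
ee_rot: [-0.001, 0.981, 0.196, -0.002]
force: [-0.3, 0.2, -0.7]
grip_width: 0.247
```

Emit:
{"name": "play_rows", "arguments": {
  "plan": [
    [0,0,20,0,0,0,-1],
    [0,0,35,0,0,0,-1],
    [0,0,40,0,0,0,-1],
    [0,0,40,0,0,0,-1],
    [0,0,30,0,0,0,-1]
  ]
}}

```text
time_s: 4.32
eef_pos: [506.2, 197.1, 348.9]
ee_rot: [-0.002, 0.981, 0.196, -0.011]
force: [0.4, -0.4, 0.5]
grip_width: 0.245
```

Emit:
{"name": "play_rows", "arguments": {
  "plan": [
    [-2,-25,10,0,0,0,-1],
    [-3,-40,5,0,0,0,-1],
    [-3,-40,0,0,0,0,-1],
    [-3,-40,0,0,0,0,-1],
    [-3,-40,0,0,0,0,-1]
  ]
}}

```text
time_s: 4.73
eef_pos: [491.4, 12.2, 372.2]
ee_rot: [-0.001, 0.979, 0.202, -0.004]
force: [0.9, 0.7, -0.3]
grip_width: 0.244
```

Emit:
{"name": "play_rows", "arguments": {
  "plan": [
    [-3,-41,0,0,0,0,-1],
    [-3,-41,0,0,0,0,-1],
    [-3,-41,0,0,0,0,-1],
    [-3,-30,0,0,0,0,-1],
    [-3,-15,0,0,0,0,-1]
  ]
}}

```text
time_s: 5.15
eef_pos: [473.1, -163.8, 371.7]
ee_rot: [-0.001, 0.98, 0.2, -0.004]
force: [0.5, 0.5, -0.8]
grip_width: 0.241
```

```bash
python3 - <<'E'
from h import *
print(sense()["eef_pos"],sense()["ee_rot"])
w=optics.capture("scene");cv2.imwrite("pics/s2.png",w["img"])
E
```

```text
[ 473.14895928 -163.81205643  371.72717546] [-0.00129867  0.97977174  0.20006373 -0.00448883]
```

View pics/s2.png

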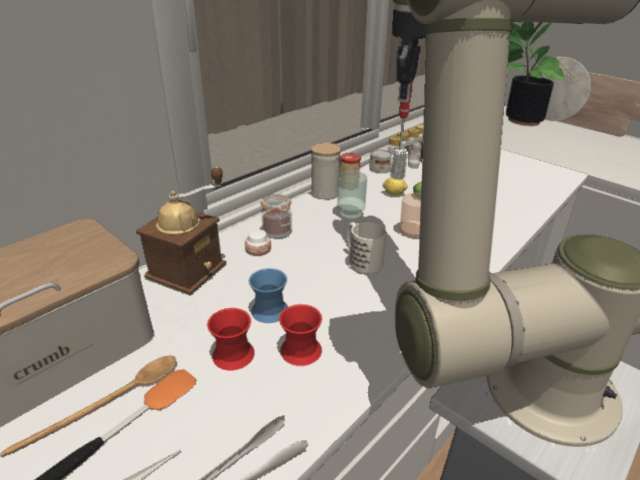

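The brush hangs upright in the gripper, with its bristle end at about (399,178). The blue holder is empty.

Emit:
{"name": "play_rows", "arguments": {
  "plan": [
    [0,-30,0,0,0,0,-1],
    [0,-35,0,0,0,0,-1],
    [0,-25,-10,0,0,0,-1],
    [0,-7,-10,0,0,0,-1],
    [0,0,0,0,0,0,-1]
  ]
}}

```text
time_s: 5.62
eef_pos: [471.6, -266.8, 350.0]
ee_rot: [-0.002, 0.98, 0.198, -0.005]
force: [-0.4, 0.7, -1.5]
grip_width: 0.24
```

```bash
python3 - <<'E'
from h import *
np.set_printoptions(precision=1,suppress=True)
p=np.array(sense()["eef_pos"]);print(p)
s=optics.capture("scene");w=optics.capture("wrist");t=optics.capture("top")
print("exp bottom scene",proj(s,p-[0,0,180]),"wrist",proj(w,p-[0,0,180]),"coral rim wrist",proj(w,[471.5,-269.6,98]))
a=w["img"][60:360,150:470];b=s["img"][100:300,340:500]
cv2.imwrite("pics/c3.png",np.hstack([cv2.resize(a,(480,450)),cv2.resize(b,(320,400))[:,:].copy() if 0 else cv2.copyMakeBorder(cv2.resize(b,(320,400)),0,50,0,0,0)]))
E
```

```text
[ 471.6 -266.8  350. ]
exp bottom scene [419.7 172.9] wrist [319.4 218.1] coral rim wrist [321.3 206.5]
```

View pics/c3.png

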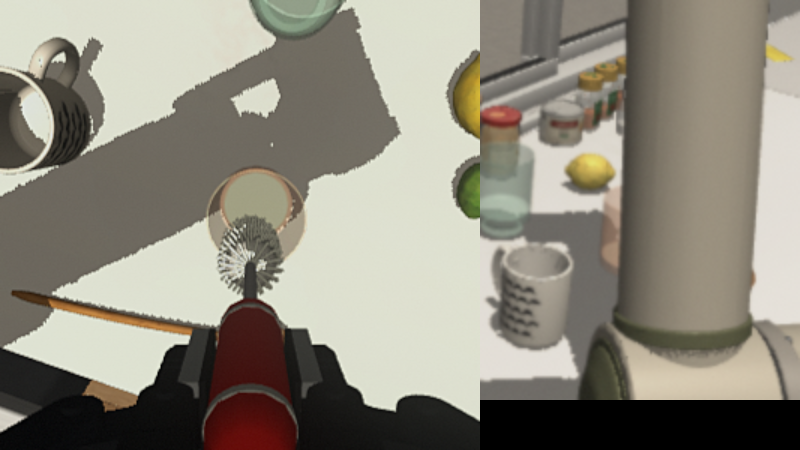

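The wrist view shows the bristle head at about (317,229), in line with the glass rim at (321,203–206) when each is taken at its own height. The brush is centred, so I'll descend.

Emit:
{"name": "play_rows", "arguments": {
  "plan": [
    [0,-3,-15,0,0,0,-1],
    [0,0,-20,0,0,0,-1],
    [0,0,-20,0,0,0,-1],
    [0,0,-15,0,0,0,-1],
    [0,0,0,0,0,0,-1]
  ]
}}

```text
time_s: 6.18
eef_pos: [474.4, -261.2, 286.0]
ee_rot: [0.003, 0.979, 0.204, -0.0]
force: [-0.9, 0.3, -1.3]
grip_width: 0.242
```

Emit:
{"name": "play_rows", "arguments": {
  "plan": [
    [-3,-8,0,0,0,0,-1],
    [0,-1,0,0,0,0,-1],
    [0,0,-10,0,0,0,-1]
  ]
}}

```text
time_s: 6.43
eef_pos: [472.8, -269.5, 281.0]
ee_rot: [0.006, 0.979, 0.205, 0.002]
force: [0.6, -0.5, -1.1]
grip_width: 0.243
```

Emit:
{"name": "play_rows", "arguments": {
  "plan": [
    [0,-1,-16,0,0,0,-1],
    [-1,-1,-18,0,0,0,-1],
    [-1,-1,-18,0,0,0,-1]
  ]
}}

```text
time_s: 6.68
eef_pos: [472.2, -273.5, 230.9]
ee_rot: [0.01, 0.979, 0.206, 0.005]
force: [-0.2, -0.7, -1.7]
grip_width: 0.243
```

Emit:
{"name": "play_rows", "arguments": {
  "plan": [
    [0,3,-12,0,0,0,-1],
    [0,1,-12,0,0,0,-1],
    [0,0,-7,0,0,0,-1],
    [0,0,0,0,0,0,-1]
  ]
}}

```text
time_s: 7.02
eef_pos: [471.5, -269.1, 196.1]
ee_rot: [0.009, 0.979, 0.205, 0.005]
force: [0.1, -0.1, -0.8]
grip_width: 0.249
```

Emit:
{"name": "play_rows", "arguments": {
  "plan": [
    [0,0,-4,0,0,0,-1],
    [0,0,-2,0,0,0,-1],
    [0,0,0,0,0,0,-1]
  ]
}}

```text
time_s: 7.27
eef_pos: [472.3, -269.8, 191.5]
ee_rot: [0.011, 0.979, 0.205, 0.006]
force: [0.2, -0.2, -1.1]
grip_width: 0.246
```

Emit:
{"name": "play_rows", "arguments": {
  "plan": [
    [0,0,15,0,0,0,-1],
    [0,0,20,0,0,0,-1],
    [0,0,20,0,0,0,-1],
    [0,0,15,0,0,0,-1],
    [0,0,5,0,0,0,-1]
  ]
}}

```text
time_s: 7.68
eef_pos: [471.9, -269.8, 270.3]
ee_rot: [0.011, 0.979, 0.205, 0.006]
force: [0.6, -0.8, -1.3]
grip_width: 0.245
```

Emit:
{"name": "play_rows", "arguments": {
  "plan": [
    [0,0,6,0,0,0,-1],
    [0,0,0,0,0,0,-1],
    [0,0,0,0,0,0,-1]
  ]
}}

```text
time_s: 7.93
eef_pos: [472.2, -270.0, 277.5]
ee_rot: [0.012, 0.979, 0.205, 0.006]
force: [-0.5, 0.9, -1.9]
grip_width: 0.243
```

Emit:
{"name": "play_rows", "arguments": {
  "plan": [
    [0,0,-16,0,0,0,-1],
    [0,0,-18,0,0,0,-1],
    [0,0,-18,0,0,0,-1]
  ]
}}

```text
time_s: 8.18
eef_pos: [472.8, -270.6, 225.4]
ee_rot: [0.014, 0.979, 0.205, 0.008]
force: [0.8, -1.1, -1.6]
grip_width: 0.245
```

Emit:
{"name": "play_rows", "arguments": {
  "plan": [
    [0,0,-13,0,0,0,-1],
    [0,0,-11,0,0,0,-1],
    [0,0,-7,0,0,0,-1],
    [0,0,-2,0,0,0,-1],
    [0,0,0,0,0,0,-1]
  ]
}}

```text
time_s: 8.6
eef_pos: [473.5, -271.0, 190.5]
ee_rot: [0.015, 0.979, 0.205, 0.009]
force: [0.4, 0.1, -0.6]
grip_width: 0.248
```

Emit:
{"name": "play_rows", "arguments": {
  "plan": [
    [0,0,0,0,0,0,-1],
    [0,0,0,0,0,0,-1]
  ]
}}

```text
time_s: 8.77
eef_pos: [473.4, -271.0, 190.2]
ee_rot: [0.015, 0.979, 0.205, 0.009]
force: [0.1, -0.1, 1.7]
grip_width: 0.242
```

Emit:
{"name": "play_rows", "arguments": {
  "plan": [
    [0,0,20,0,0,0,-1],
    [0,0,35,0,0,0,-1],
    [0,0,40,0,0,0,-1],
    [0,0,40,0,0,0,-1],
    [0,0,30,0,0,0,-1]
  ]
}}

```text
time_s: 9.18
eef_pos: [469.4, -267.7, 351.0]
ee_rot: [0.006, 0.979, 0.205, 0.002]
force: [0.1, -0.2, -0.4]
grip_width: 0.247
```

Emit:
{"name": "play_rows", "arguments": {
  "plan": [
    [2,25,10,0,0,0,-1],
    [3,38,5,0,0,0,-1],
    [4,41,0,0,0,0,-1],
    [4,41,0,0,0,0,-1],
    [4,41,0,0,0,0,-1]
  ]
}}

```text
time_s: 9.6
eef_pos: [485.8, -83.3, 370.3]
ee_rot: [0.009, 0.98, 0.199, 0.004]
force: [1.7, 0.4, -0.9]
grip_width: 0.243
```

Emit:
{"name": "play_rows", "arguments": {
  "plan": [
    [4,41,0,0,0,0,-1],
    [4,41,0,0,0,0,-1],
    [4,41,0,0,0,0,-1],
    [4,41,0,0,0,0,-1],
    [4,36,0,0,0,0,-1]
  ]
}}

```text
time_s: 10.02
eef_pos: [503.4, 121.6, 368.0]
ee_rot: [0.008, 0.98, 0.199, 0.002]
force: [0.0, 0.3, -1.7]
grip_width: 0.244
```

Emit:
{"name": "play_rows", "arguments": {
  "plan": [
    [3,30,0,0.007,0.003,0,-1],
    [2,25,-10,0.007,0.003,0,-1],
    [0,12,-15,0,0,0,-1],
    [0,2,-5,0,0,0,-1],
    [0,0,0,0,0,0,-1]
  ]
}}

```text
time_s: 10.43
eef_pos: [506.9, 201.2, 333.5]
ee_rot: [-0.0, 0.979, 0.203, -0.002]
force: [-0.3, -0.8, -1.7]
grip_width: 0.246
```

```bash
python3 - <<'E'
from h import *
np.set_printoptions(precision=1,suppress=True)
p=np.array(sense()["eef_pos"]);print(p,np.array(sense()["ee_rot"])*1000)
s=optics.capture("scene");w=optics.capture("wrist")
for n,c in(("s",s),("w",w)):print(n,"bottom",proj(c,p-[0,0,180]),"head top",proj(c,p-[0,0,110]),"rim",proj(c,[510,199.5,80]))
a=w["img"][60:360,150:470];b=s["img"][150:330,200:340]
cv2.imwrite("pics/c4.png",np.hstack([cv2.resize(a,(480,450)),cv2.copyMakeBorder(cv2.resize(b,(308,396)),0,54,0,0,0)]))
E
```

```text
[506.9 201.2 333.5] [ -0.1 979.1 203.2  -2.5]
s bottom [265.9 247.9] head top [264.  215.4] rim [267.3 278. ]
w bottom [317.7 218.5] head top [317.9 236.9] rim [319.9 204. ]
```

View pics/c4.png

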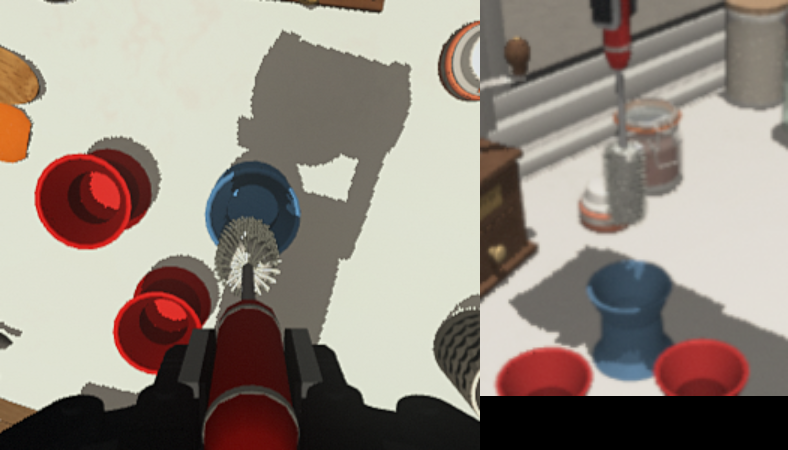

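The brush is upright, with its bristle end above the blue rim (wrist rim centre about (319,199–204); scene bristle end (266,250), rim (268,280)). The brush was gripped at TCP (510.8,197.9) while standing in the holder, so I'll go back to exactly there.

Emit:
{"name": "play_rows", "arguments": {
  "plan": [
    [4,-3,0,0,0,0,-1],
    [0,0,-10,0,0,0,-1],
    [0,0,-15,0,0,0,-1],
    [0,0,-10,0,0,0,-1]
  ]
}}

```text
time_s: 10.87
eef_pos: [513.7, 193.1, 302.1]
ee_rot: [0.001, 0.98, 0.2, 0.003]
force: [-0.0, 0.2, -0.4]
grip_width: 0.242
```

Emit:
{"name": "play_rows", "arguments": {
  "plan": [
    [-3,5,0,0,0,0,-1],
    [0,0,0,0,0,0,-1],
    [0,0,-10,0,0,0,-1],
    [0,0,-10,0,0,0,-1]
  ]
}}

```text
time_s: 11.2
eef_pos: [511.2, 196.3, 281.5]
ee_rot: [0.001, 0.98, 0.198, 0.004]
force: [0.1, 0.4, -2.4]
grip_width: 0.243
```

Emit:
{"name": "play_rows", "arguments": {
  "plan": [
    [0,1,-12,0,0,0,-1],
    [0,0,-12,0,0,0,-1],
    [0,0,-8,0,0,0,-1]
  ]
}}

```text
time_s: 11.45
eef_pos: [511.2, 197.1, 246.9]
ee_rot: [0.001, 0.98, 0.198, 0.004]
force: [-0.3, -0.2, -1.1]
grip_width: 0.243
```

Emit:
{"name": "play_rows", "arguments": {
  "plan": [
    [0,1,-10,0,0,0,-1],
    [0,0,-10,0,0,0,-1],
    [0,0,-10,0,0,0,-1],
    [0,0,-8,0,0,0,-1]
  ]
}}

```text
time_s: 11.78
eef_pos: [511.0, 197.8, 205.5]
ee_rot: [0.001, 0.98, 0.198, 0.004]
force: [0.1, -1.0, -1.6]
grip_width: 0.241
```

Emit:
{"name": "play_rows", "arguments": {
  "plan": [
    [0,0,-9,0,0,0,-1],
    [0,0,-6,0,0,0,-1],
    [0,0,-3,0,0,0,-1],
    [0,0,0,0,0,0,-1]
  ]
}}

```text
time_s: 12.12
eef_pos: [511.0, 197.7, 184.7]
ee_rot: [0.001, 0.98, 0.198, 0.004]
force: [-0.3, 0.4, 3.9]
grip_width: 0.245
```

Contact with the floor at the same height as the grasp. I'll release gently and rise.

Emit:
{"name": "play_rows", "arguments": {
  "plan": [
    [0,0,0,0,0,0,-0.3],
    [0,0,0,0,0,0,0],
    [0,0,0,0,0,0,0.5],
    [0,0,0,0,0,0,1],
    [0,0,0,0,0,0,1]
  ],
  "grip_force": 20
}}

```text
time_s: 12.53
eef_pos: [511.7, 197.8, 185.9]
ee_rot: [0.001, 0.98, 0.198, 0.005]
force: [0.6, -0.2, 0.2]
grip_width: 0.898
```

Emit:
{"name": "play_rows", "arguments": {
  "plan": [
    [0,0,0,0,0,0,1],
    [0,0,0,0,0,0,1],
    [0,0,0,0,0,0,1],
    [0,0,0,0,0,0,1]
  ]
}}

```text
time_s: 12.87
eef_pos: [511.8, 197.8, 186.2]
ee_rot: [0.001, 0.98, 0.198, 0.006]
force: [-0.0, -0.4, -0.0]
grip_width: 1.002
```

Emit:
{"name": "play_rows", "arguments": {
  "plan": [
    [0,0,15,0,0,0,1],
    [0,0,25,0,0,0,1],
    [0,0,30,0,0,0,1],
    [0,0,30,0,0,0,1],
    [0,0,20,0,0,0,1]
  ]
}}

```text
time_s: 13.28
eef_pos: [508.8, 197.2, 305.7]
ee_rot: [0.001, 0.98, 0.198, -0.0]
force: [0.2, -0.3, 0.1]
grip_width: 0.996
```

Emit:
{"name": "play_rows", "arguments": {
  "plan": [
    [0,-30,10,0,0,0,1],
    [0,-40,0,0,0,0,1],
    [0,-35,0,0,0,0,1],
    [0,-15,0,0,0,0,1],
    [0,0,0,0,0,0,1]
  ]
}}

```text
time_s: 13.7
eef_pos: [509.1, 74.0, 322.2]
ee_rot: [0.002, 0.98, 0.2, 0.005]
force: [0.2, 0.4, 0.3]
grip_width: 0.999
```

```bash
python3 - <<'E'
from h import *
s=optics.capture("scene");t=optics.capture("top");print(sense()["time_s"],sense()["eef_pos"])
a=cv2.resize(s["img"][150:330,230:450],(550,450));b=cv2.resize(t["img"][120:300,400:480],(240,450))
cv2.imwrite("pics/f.png",np.hstack([a,b]))
E
```

```text
13.8 [509.05997159  76.32533811 322.12392363]
```

View pics/f.png

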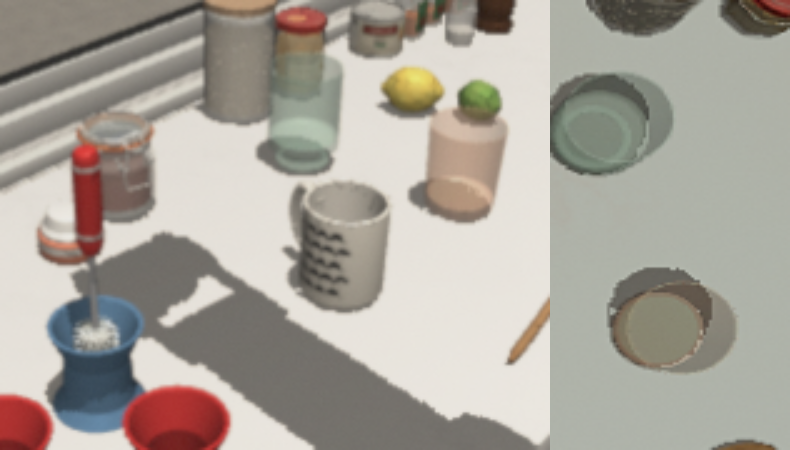

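The brush stands in the blue holder with its handle top at (264,211), as at the start. Both glasses are upright and look unmoved (the coral glass's left edge is at about 419 px in the top view, 420 at the start).

```bash
python3 -c "
from rig import ctrl
print(ctrl.finish_job())"
```

```text
the job is handed in; nothing more can be done
None
```

The brush is back in its blue holder and the job is handed in at about 13.8 s; no verdict was reported.

**Scrubbing:** I put the brush to the bottom of the coral glass, drew it up to the rim, and put it down a second time. From the arm's position, the bristle end was about 11 mm above the worktop both times down. It was about 97 mm up at the rim.

**Last checks:**
- **Brush:** it stands upright in the blue holder. Its handle top is at (264,211) in the scene picture, as at the start, and it met the holder floor at the grasp height with about 4 N.
- **Glasses:** both are upright and show no visible shift in the last pictures. I compared the coral glass's edge (419 px against 420 px); the green glass I judged by eye.
- **Gripper:** it is open and clear of everything.

**What disagreed:**
- **Coral glass position:** my first estimate from the top view was about 15 mm off. Two views corrected it to about (471, -270) mm, agreeing to 3 mm.
- **Holder rim:** the last wrist view put it about 5 px from where I expected. I relied on the position where the brush was first gripped, and it went in without resistance.
- **Glass bottom:** forces there stayed below 2 N, so contact with the glass floor comes from the arm's height, not from a felt push.

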